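# Sort the fragrance bottles upright into their tubs

### The job

After soap making, three fragrance bottles were left lying on the kitchen counter: sort them by shape, standing both round bottles in the round tub and the square bottle in the square tub, upright with their caps up. The boards inside the tubs sit at differing, unknown heights, so feel for the board and set each bottle down gently, without dropping it or pressing it hard. Leave everything else where it is.

Things in the scene. Friction and masses are not known exactly. Their poses are not given: they have to be found in the camera images.
- round_bottle_1: Round amber glass bottle with a white screw cap, 120 mm long: cylinder 46 mm in diameter for the first 78 mm from its base, then a cone to 26 mm at 96 mm, then the cap (28 mm diameter, 24 mm long). About 0.15 kg. Starts lying on the counter. Origin on its axis at mid-length (60 mm from the base); its x axis runs along the bottle from base to cap.
- round_bottle_2: Round amber glass bottle with a white screw cap, 120 mm long: cylinder 46 mm in diameter for the first 78 mm from its base, then a cone to 26 mm at 96 mm, then the cap (28 mm diameter, 24 mm long). About 0.15 kg. Starts lying on the counter. Origin on its axis at mid-length (60 mm from the base); its x axis runs along the bottle from base to cap.
- square_bottle: Square amber glass bottle with the same white screw cap, 120 mm long: square section 44 x 44 mm for the first 84 mm from its base, then a 26 mm neck and the cap (28 mm diameter, last 24 mm). About 0.17 kg. Starts lying on one of its flat sides. Origin on its axis at mid-length (60 mm from the base); its x axis runs along the bottle from base to cap, y and z are square to its flat sides.
- round_bottle_1_base (a point): Centre of the underside (base end) of round_bottle_1, on its axis.
- round_bottle_2_base (a point): Centre of the underside (base end) of round_bottle_2, on its axis.
- square_bottle_base (a point): Centre of the underside (base end) of square_bottle, on its axis.
- round_tub: Round white plastic tub, open at the top, 48 mm high, 172 mm outside and 164 mm inside diameter. Inside lies a flat wooden board on which the bottles stand; its top is anywhere from 8 to 40 mm above the counter, is not reported, and differs from tub to tub: feel for it. Bolted down. Origin at the centre of its underside, on the counter; z up.
- square_tub: Square white plastic tub, open at the top, 48 mm high, 140 x 140 mm outside and 132 x 132 mm inside, sides along its x and y. Inside lies a flat wooden board on which the bottles stand; its top is anywhere from 8 to 40 mm above the counter, is not reported, and differs from tub to tub: feel for it. Bolted down. Origin at the centre of its underside, on the counter; z up.
- paper_cup: Bystander: brown cardboard cup standing, 84 mm wide, 100 mm high. Origin under its centre.
- jar: Bystander: glass jar with a metal lid, standing, 72 mm wide, 85 mm high. Origin under its centre.
- mould: Bystander: grey soap mould, an open square dish 66 x 66 x 28 mm. Origin under its centre.
- soap_bar: Bystander: white bar of soap, 85 x 55 x 24 mm, lying flat. Origin under its centre.
- spoon: Bystander: spoon lying flat, about 200 mm long. Its x axis runs along it.
- spray: Bystander: white bottle standing, 60 mm wide, 150 mm high. Origin under its centre.
There are look-alikes about, which are no part of the job. What is shaped like the round_tub but red is not meant. Leave any purple look-alike of the round_bottle_1 alone.

How it is judged:
At the end, for the whole second after the job is handed in: Both round bottles stand in the round tub (base within 63 mm of its centre) and the square bottle in the square tub (base within 50 mm of its centre along each side), each with its base less than 48 mm above the counter, cap up within 0.12 rad of vertical, at rest (under 0.02 m/s) (horizontal distance between each of round_bottle_1_base, round_bottle_2_base and round_tub below 0.063 m and z of round_bottle_1_base in the frame of round_tub between 0 and 0.048 m and angle between each of round_bottle_1, round_bottle_2, square_bottle's own x axis and vertical below 0.12 rad and linear speed of each of round_bottle_1, round_bottle_2, square_bottle below 0.02 m/s and z of round_bottle_2_base in the frame of round_tub between 0 and 0.048 m and x of square_bottle_base in the frame of square_tub between -0.05 and 0.05 m and y of square_bottle_base in the frame of square_tub between -0.05 and 0.05 m and z of square_bottle_base in the frame of square_tub between 0 and 0.048 m); the robot touches nothing.
It fails at once if a bottle is dropped into a tub (faster than 0.3 m/s with its base inside the tub, less than 55 mm above the counter) ((horizontal distance between round_bottle_1_base and round_tub below 0.063 m and z of round_bottle_1_base in the frame of round_tub between 0 and 0.055 m and linear speed of round_bottle_1 above 0.3 m/s) or (x of round_bottle_1_base in the frame of square_tub between -0.05 and 0.05 m and y of round_bottle_1_base in the frame of square_tub between -0.05 and 0.05 m and z of round_bottle_1_base in the frame of square_tub between 0 and 0.055 m and linear speed of round_bottle_1 above 0.3 m/s) or (horizontal distance between round_bottle_2_base and round_tub below 0.063 m and z of round_bottle_2_base in the frame of round_tub between 0 and 0.055 m and linear speed of round_bottle_2 above 0.3 m/s) or (x of round_bottle_2_base in the frame of square_tub between -0.05 and 0.05 m and y of round_bottle_2_base in the frame of square_tub between -0.05 and 0.05 m and z of round_bottle_2_base in the frame of square_tub between 0 and 0.055 m and linear speed of round_bottle_2 above 0.3 m/s) or (horizontal distance between square_bottle_base and round_tub below 0.063 m and z of square_bottle_base in the frame of round_tub between 0 and 0.055 m and linear speed of square_bottle above 0.3 m/s) or (x of square_bottle_base in the frame of square_tub between -0.05 and 0.05 m and y of square_bottle_base in the frame of square_tub between -0.05 and 0.05 m and z of square_bottle_base in the frame of square_tub between 0 and 0.055 m and linear speed of square_bottle above 0.3 m/s)).
It fails at once if a bottle is rammed or pressed against a tub or its board with more than 40 N (contact force between any of round_bottle_1, round_bottle_2, square_bottle and round_tub above 40 N or contact force between any of round_bottle_1, round_bottle_2, square_bottle and square_tub above 40 N).
It fails at once if a bystander (cup, jar, mould, soap, spoon, spray bottle) is shifted by more than 30 mm (distance of any of paper_cup, jar, mould, soap_bar, spoon, spray from where it was at the start of the episode above 0.03 m).
It also fails if it takes over 72 s, if anything falls off the work surface, if the arm or the gripper's body presses on something with over 40 N, if the wrist force passes 120 N, or if a joint passes its speed limit or range.

### The arm

A 6-joint arm with a two-finger parallel gripper is mounted at the origin on the work surface. World frame = base frame: x ahead of the robot, y to its left, z up, the work surface at z = 0. Lengths are in m, angles in rad, forces in N, time in s.
With the tool pointing down it reaches from about 0.425 to 0.95 m from the base axis. Payload 3.5 kg.
Tool frame: the origin (TCP) lies between the finger pads; the fingertips stand 19 mm ahead of it and the grasp point (between the pads) is the TCP; z points along the fingers, y is the line along which they close (so a half turn about z gives the same grasp; the last joint's range is limited). The gripper opens to 85 mm and grips with 20 to 120 N. Pads are 22 mm wide; open, the fingers measure 114 mm over their backs; the gripper's body (76 mm by 85 mm) begins 54 mm behind the grasp point. The pads swing forward as they close: fully open they stand 13 mm farther back than shut.
Start: joints at [1.116, 0.286, 1.577, -0, 1.279, -0.15], TCP at [0.203, 0.644, 0.25] pointing down, gripper open.
Joint ranges: [-2.77, 2.77], [-0.9, 2.22], [0.21, 2.48], [-1.53, 4.67], [0.24, 2.81], [-2.84, 2.84]. Speed limits (rad/s): [2.79, 2.79, 3.14, 3.14, 3.14, 3.14].

### API

Orientations are given as a unit quaternion [x, y, z, w].
In Python, from plant import monitor, eyes, ctrl gives the robot as it stands.
- The arm moves only by the shell command python3 -m handwheel 'ROWS' [FORCE]. ROWS is JSON, a list of rows, each a list of 7 numbers: the shift along the tool's x, y, z in units of 40 cm (1.0 is 40 cm), then the turn, a rotation vector about the tool's x, y, z in units of pi rad (1.0 is pi rad), then the opening, from -1 (shut) to 1 (fully open). A call has 1 to 12 rows; each row is the pose to reach, as a shift and turn from the pose commanded when the call began, along the tool's axes at that moment, turning the shorter way round; what a row does not reach only later rows make up. A row lasts 1/8 s, in which the tool goes at most 62.5 mm and 10.7 degrees, less where a joint would pass 70% of its speed; a pose out of reach is approached as far as the arm can. A call with a number of a shift or a turn outside -1 to 1 is refused whole. A call with a gripper value outside its range is refused whole. The fingers move at their own pace and stop on an object; FORCE is the grip in N (left out, the last holds). Time passes only in rows, so rows that repeat a pose let the fingers close. It gives the time, the measured TCP pose, the force, the opening and the grip force at its end, in the units of the state.
- monitor.get_state(): the state, without advancing time (a new reading comes with each control period).
- eyes.read_camera(name): name is "scene" or "top" or "wrist"; returns the picture (480x640x3 uint8, red, green, blue); there is no depth.
- eyes.camera_params(name): a dict with "K" (3x3 intrinsics, pixels), "R" (3x3) and "t" (3): a world point X has camera coordinates R X + t. Camera axes: x right, y down, z forward; pixel columns grow to the right and rows downward; lengths in m; the calibration is good to about 2 mm. A picture is of the moment at which its call begins: read the wrist's pose just before it. camera_params takes no time and is no camera call; for the wrist camera it gives the pose at the moment of the call.
- ctrl.sign_off(): hands the job in; it is judged then, once.
The state is a dict: "time": time; "qpos": joint angles; "dq": joint speeds; "joint_efforts": joint torques, N m; "eef_pos": TCP position; "tcp_rot": TCP orientation; "contact_force": force on the tool from outside, world axes, zero at the start; "wrist_torque": the same for the moment, N m; "opening": opening from 0.0 (shut) to 1.0 (fully open); "finger_force": force on a finger pad.
Only numpy, scipy, OpenCV 4.12 (cv2) and the standard library are available. Lean on these libraries where they do the work, as an engineer would, in place of code of your own. Each camera call takes 0.05 s, during which the arm holds its last target. There are 200 camera calls.

## Working session

There is one attempt and no reset: what is moved stays moved. The work goes in short steps, Python scripts to look and compute and a shell command to move; the robot and the scene stay as the last step left them, time stands still between calls to the robot, and variables do not carry over. Pictures are saved under pics/ and viewed, at most 13 in all, crops included, and the job is handed in when it is done.

```bash
ls; mkdir -p pics
python3 - <<'E'
from plant import monitor, eyes, ctrl
import cv2,numpy as np
np.set_printoptions(precision=4,suppress=True)
for n in ("top","scene"):
    im=eyes.read_camera(n); cv2.imwrite(f"pics/{n}0.png",im[:,:,::-1])
    p=eyes.camera_params(n); print(n,p)
print(monitor.get_state())
E
```

```text
pics
top {'K': array([[592.595 ,   0.    , 320.2222],
       [  0.    , 592.595 , 251.2821],
       [  0.    ,   0.    ,   1.    ]]), 'R': array([[ 0.0275, -0.9996,  0.0094],
       [-0.9825, -0.0287, -0.1842],
       [ 0.1844, -0.0042, -0.9828]]), 't': array([-0.0436,  0.5031,  1.5105])}
scene {'K': array([[534.1748,   0.    , 330.1   ],
       [  0.    , 534.1748, 244.4347],
       [  0.    ,   0.    ,   1.    ]]), 'R': array([[-0.4989,  0.8666, -0.0134],
       [ 0.5005,  0.2754, -0.8208],
       [-0.7076, -0.4162, -0.5711]]), 't': array([ 0.2984, -0.2045,  1.9117])}
{'time': 0.1, 'qpos': array([ 1.116 ,  0.2871,  1.578 , -0.    ,  1.2786, -0.1501]), 'dq': array([-0.0028, -0.0011, -0.0015, -0.001 , -0.0017,  0.0004]), 'joint_efforts': array([  0.0011, -40.7295, -29.3699,  -0.0001,   0.0034,   0.    ]), 'eef_pos': array([0.2023, 0.6434, 0.2491]), 'tcp_rot': array([ 0.1518,  0.9884, -0.001 , -0.0003]), 'contact_force': array([-0.4036,  0.0984,  0.1704]), 'wrist_torque': array([0.0661, 0.06  , 0.001 ]), 'finger_force': 0.0, 'opening': 0.9991346210845645}
```

View pics/top0.png

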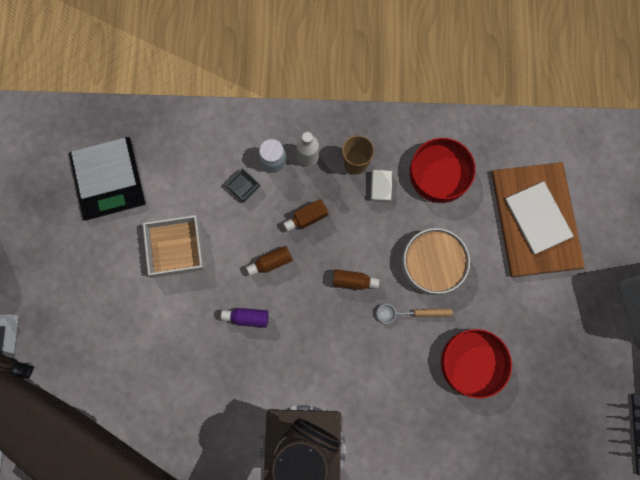

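View pics/scene0.png

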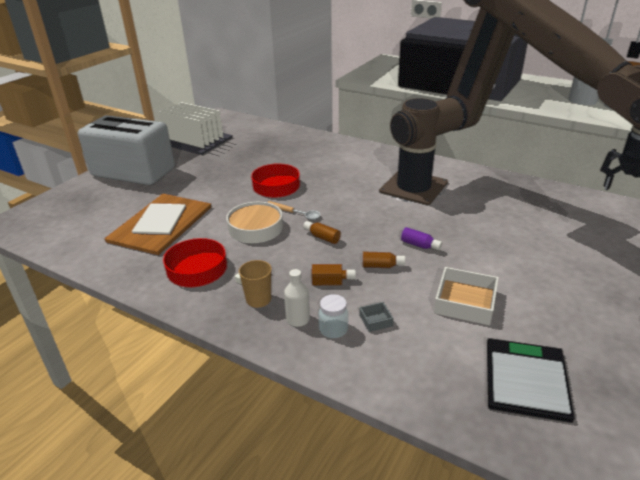

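The top view shows three amber bottles: A at (305,215), B at (270,261) and C at (355,281). A purple look-alike lies at (245,317). The white tubs are round at (437,261) and square at (173,246), and the two red tubs at (443,170) and (477,363) are decoys. A looks like the square one because of its boxy end in the scene view at (328,275). I'll measure all of them and confirm in a crop.

```bash
cat > h.py <<'E'
import cv2,numpy as np
from plant import monitor, eyes
np.set_printoptions(precision=4,suppress=True)
def ray(p,uv):
    d=p["R"].T@np.linalg.inv(p["K"])@np.array([uv[0],uv[1],1.]); return -p["R"].T@p["t"],d
def onz(p,uv,z):
    c,d=ray(p,uv); return c+d*(z-c[2])/d[2]
def tri(p1,a,p2,b):
    c1,d1=ray(p1,a);c2,d2=ray(p2,b)
    s=np.linalg.lstsq(np.c_[d1,-d2],c2-c1,rcond=None)[0]
    x,y=c1+s[0]*d1,c2+s[1]*d2; return (x+y)/2,np.linalg.norm(x-y)
def bottles(im):
    hsv=cv2.cvtColor(im,cv2.COLOR_RGB2HSV)
    am=cv2.inRange(hsv,(3,150,30),(18,255,190)); am=cv2.morphologyEx(am,cv2.MORPH_OPEN,np.ones((3,3)))
    wh=cv2.inRange(hsv,(0,0,140),(180,60,255)); out=[]
    for c in cv2.findContours(am,cv2.RETR_EXTERNAL,cv2.CHAIN_APPROX_NONE)[0]:
        a=cv2.contourArea(c)
        if not 200<a<3000: continue
        m=cv2.moments(c); ac=np.array([m["m10"],m["m01"]])/m["m00"]
        r=cv2.minAreaRect(c)
        near=cv2.drawContours(np.zeros_like(am),[c],-1,255,-1)
        near=cv2.dilate(near,np.ones((9,9)))
        n,lab,st,ce=cv2.connectedComponentsWithStats(wh)
        k=[i for i in range(1,n) if 30<st[i,4]<600 and (near[lab==i]>0).any()]
        out.append((ac,a,r,[(ce[i],st[i,4]) for i in k]))
    return out
E
python3 - <<'E'
from h import *
P={n:eyes.camera_params(n) for n in("top","scene")}
for n in P:
    im=cv2.imread(f"pics/{n}0.png")[:,:,::-1].copy()
    for ac,a,r,k in bottles(im):
        print(n,ac,a,np.array(r[0]),np.array(r[1]),r[2],"cap",k, "axis pts z.023",onz(P[n],ac,.023)[:2],[onz(P[n],c,.023)[:2] for c,_ in k])
t=cv2.imread("pics/top0.png")[170:310,210:400]; s=cv2.imread("pics/scene0.png")[200:300,270:420]
cv2.imwrite("pics/crop1.png",np.vstack([cv2.resize(t,(780,330),interpolation=3)[:, :],cv2.resize(s,(780,260),interpolation=3)]))
# tubs: rim corners guess by white mask
im=cv2.imread("pics/top0.png")[:,:,::-1].copy(); hsv=cv2.cvtColor(im,cv2.COLOR_RGB2HSV)
wh=cv2.inRange(hsv,(0,0,130),(180,50,255))
wood=cv2.inRange(hsv,(8,70,120),(25,200,255))
for n,(x,y,w) in {"round":(437,261,40),"square":(173,246,38)}.items():
    for nm,mk in(("rim",wh),("wood",wood)):
        m=np.zeros_like(mk); m[y-w:y+w,x-w:x+w]=mk[y-w:y+w,x-w:x+w]
        h=cv2.convexHull(cv2.findNonZero(m)); 
        if n=="round": e=cv2.fitEllipse(h); print(n,nm,np.array(e[0]),np.array(e[1]),"z.048",onz(P["top"],e[0],.048),"px/m")
        else: r=cv2.minAreaRect(h); print(n,nm,np.array(r[0]),np.array(r[1]),r[2],onz(P["top"],r[0],.048))
E
```

```text
top [350.5526 279.5319] 475.0 [351.1096 279.6968] [34.9042 15.6731] 7.765166282653809 cap [(array([374.4366, 282.    ]), np.int32(71))] axis pts z.023 [ 0.4349 -0.1117] [array([ 0.4302, -0.1751])]
top [272.959  259.5205] 472.0 [272.604  259.6515] [15.7072 34.3745] 64.98310089111328 cap [(array([251.8551, 269.029 ]), np.int32(69))] axis pts z.023 [0.4827 0.0957] [array([0.4555, 0.1505])]
top [309.6515 213.7307] 518.0 [309.     214.0001] [17.8885 33.9882] 63.43495178222656 cap [(array([289.2535, 224.338 ]), np.int32(71))] axis pts z.023 [0.611 0.002] [array([0.5799, 0.0559])]
scene [327.3079 274.4532] 556.0 [328.  274.5] [19. 32.] 90.0 cap [(array([351.1263, 272.2526]), np.int32(95))] axis pts z.023 [ 0.6114 -0.0008] [array([0.5712, 0.0517])]
scene [378.4818 259.4497] 384.0 [379. 259.] [14. 30.] 90.0 cap [] axis pts z.023 [0.4812 0.0919] []
scene [324.7785 232.2964] 329.5 [324.4356 232.1675] [29.5081 13.2104] 21.037511825561523 cap [] axis pts z.023 [ 0.4341 -0.1129] []
scene [157.7173 227.6466] 1736.0 [159.1604 224.1488] [ 44.24   103.5145] 52.30575942993164 cap [] axis pts z.023 [ 0.6633 -0.585 ] []
round rim [441.4976 256.7705] [66.6224 79.0403] z.048 [ 0.4986 -0.3481  0.048 ] px/m
round wood [435.5092 260.8334] [58.3089 60.507 ] z.048 [ 0.4873 -0.3323  0.048 ] px/m
square rim [172.  242.5] [69. 74.] 90.0 [0.516  0.3606 0.048 ]
square wood [170.9923 246.9385] [44.7765 39.9392] 82.87498474121094 [0.5041 0.3624 0.048 ]
```

View pics/crop1.png

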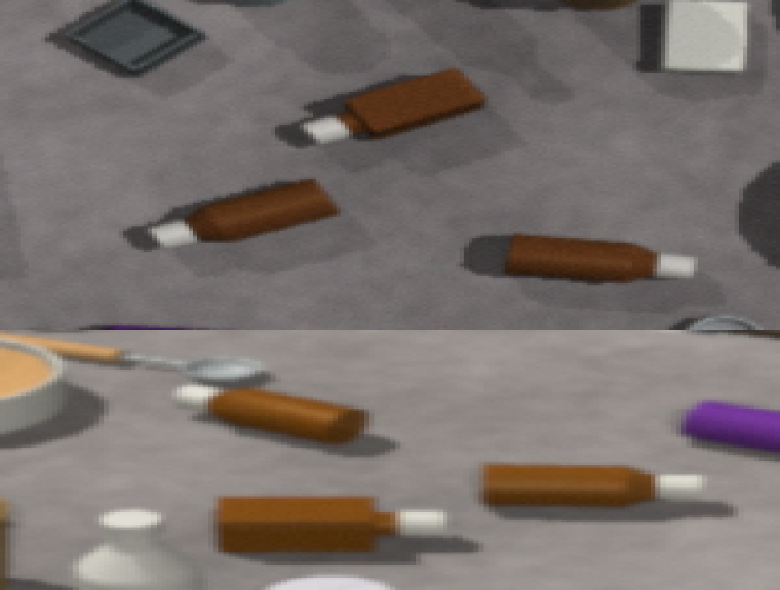

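The crop confirms it: A, at crop (415,100) and (300,525), has a square shoulder and flat faces, so it is the square bottle. B, at crop (265,210), and C, at crop (580,258), have cone shoulders, so they are the round ones. Next I'll refine the tub positions and work out the first move.

```bash
cat >> h.py <<'E'
from scipy.spatial.transform import Rotation as Rn
def lying(az,th,s):
    a=np.radians(az);t=np.radians(th);u=np.array([np.cos(a),np.sin(a),0])
    z=-u*np.sin(t)-np.array([0,0,np.cos(t)]); y=s*np.array([-u[1],u[0],0]); return np.c_[np.cross(y,z),y,z]
def upright(az,th,s):
    a=np.radians(az);t=np.radians(th);u=np.array([np.cos(a),np.sin(a),0])
    z=u*np.cos(t)-np.array([0,0,np.sin(t)]); y=s*np.array([-u[1],u[0],0]); return np.c_[np.cross(y,z),y,z]
def rel(pos,R,p0=None,R0=None):
    s=monitor.get_state()
    R0=Rn.from_quat(s["tcp_rot"]).as_matrix() if R0 is None else R0; p0=s["eef_pos"] if p0 is None else p0
    print("row",np.round(R0.T@(np.array(pos)-p0)/.4,4),np.round(Rn.from_matrix(R0.T@R).as_rotvec()/np.pi,4))
E
python3 - <<'E'
from h import *
P={n:eyes.camera_params(n) for n in("top","scene")}
for n,cs in {"top":[(437,261,45),(173,246,42)],"scene":[(255,222,45),(467,296,45)]}.items():
    im=cv2.imread(f"pics/{n}0.png"); hsv=cv2.cvtColor(im,cv2.COLOR_BGR2HSV)
    m=cv2.inRange(hsv,(0,0,115),(180,45,255))|cv2.inRange(hsv,(5,60,100),(25,220,255))
    m=cv2.morphologyEx(m,cv2.MORPH_OPEN,np.ones((3,3)))
    for i,(x,y,w) in enumerate(cs):
        mm=np.zeros_like(m); mm[y-w:y+w,x-w:x+w]=m[y-w:y+w,x-w:x+w]
        k,lab=cv2.connectedComponents(mm); b=(lab==lab[y,x]).astype(np.uint8)
        h=cv2.convexHull(cv2.findNonZero(b)); 
        if n=="top":
            q=np.array([onz(P[n],p[0],.048)[:2] for p in h]); 
            if i==0: print("round",cv2.minEnclosingCircle((q*1000).astype(np.float32)))
            else:
                r=cv2.minAreaRect((q*1000).astype(np.float32)); print("square",r)
        print(n,i,cv2.boundingRect(h))
rel((.6045,.0124,.12),lying(119.5,35,-1))
E
```

```text
round ((511.1109619140625, -365.1897888183594), 122.77044677734375)
top 0 (404, 216, 78, 77)
square ((510.9600830078125, 359.85247802734375), (223.08009338378906, 219.2905731201172), 3.4614033699035645)
top 1 (131, 204, 84, 84)
scene 0 (210, 177, 90, 90)
scene 1 (422, 251, 90, 90)
row [-1.4326 -1.2024  0.3248] [ 0.0723 -0.1849  0.2317]
```

```bash
python3 -m handwheel '[[-0.72,-0.6,0.05,0.036,-0.092,0.116,1],[-0.72,-0.6,0.05,0.036,-0.092,0.116,1],[-0.72,-0.6,0.05,0.036,-0.092,0.116,1],[-0.72,-0.6,0.05,0.036,-0.092,0.116,1],[-0.72,-0.6,0.05,0.036,-0.092,0.116,1],[-0.72,-0.6,0.05,0.036,-0.092,0.116,1],[-0.72,-0.6,0.05,0.036,-0.092,0.116,1],[-0.72,-0.6,0.05,0.036,-0.092,0.116,1]]'
python3 - <<'E'
from h import *
p=eyes.camera_params("top"); im=cv2.imread("pics/top0.png"); hsv=cv2.cvtColor(im,cv2.COLOR_BGR2HSV)
for vt in (135,150,165):
    for x,y,w in [(437,261,42),(173,246,40)]:
        m=cv2.inRange(hsv,(0,0,vt),(180,45,255)); mm=np.zeros_like(m); mm[y-w:y+w,x-w:x+w]=m[y-w:y+w,x-w:x+w]
        cs=cv2.findContours(mm,cv2.RETR_LIST,cv2.CHAIN_APPROX_NONE)[0]
        cs=sorted(cs,key=lambda c:-cv2.contourArea(cv2.convexHull(c)))[:2]
        for c in cs:
            q=np.array([onz(p,v[0],.048)[:2]*1000 for v in c],np.float32)
            r=cv2.minAreaRect(q); print(vt,x,cv2.boundingRect(c),np.round(r[0]),np.round(r[1]),round(r[2]),[np.round(v) for v in cv2.minEnclosingCircle(q)])
rel((.6045,.0124,.12),lying(119.5,35,-1))
E
```

```text
time: 1.1
eef_pos: [0.4051, 0.3283, 0.2301]
tcp_rot: [0.326, 0.933, -0.077, 0.133]
contact_force: [-0.3, -0.2, 0.7]
opening: 1.003
finger_force: 0.0
135 437 (404, 228, 67, 65) [ 491. -336.] [170. 174.] 2 [array([ 491., -336.]), np.float64(88.0)]
135 437 (405, 229, 65, 64) [ 489. -336.] [167. 168.] 46 [array([ 490., -335.]), np.float64(85.0)]
135 173 (143, 209, 59, 66) [523. 362.] [166. 142.] 10 [array([512., 360.]), np.float64(97.0)]
135 173 (144, 216, 57, 58) [511. 360.] [138. 136.] 10 [array([511., 361.]), np.float64(93.0)]
150 437 (405, 228, 65, 65) [ 494. -341.] [171. 160.] 42 [array([ 490., -336.]), np.float64(86.0)]
150 437 (407, 271, 20, 20) [ 431. -280.] [69.  8.] 46 [array([ 434., -282.]), np.float64(35.0)]
150 173 (143, 215, 59, 60) [512. 360.] [141. 140.] 10 [array([512., 360.]), np.float64(97.0)]
150 173 (144, 216, 57, 59) [511. 360.] [138. 138.] 11 [array([510., 361.]), np.float64(94.0)]
165 437 (421, 230, 7, 3) [ 567. -302.] [ 2. 17.] 20 [array([ 567., -302.]), np.float64(8.0)]
165 437 (454, 286, 4, 3) [ 420. -384.] [ 1. 10.] 28 [array([ 420., -384.]), np.float64(5.0)]
165 173 (158, 267, 39, 6) [445. 342.] [ 3. 99.] 11 [array([445., 342.]), np.float64(50.0)]
165 173 (198, 247, 4, 20) [481. 285.] [51.  8.] 1 [array([481., 287.]), np.float64(25.0)]
row [-0.7574 -0.2829  0.5425] [ 0.0365 -0.0934  0.1152]
```

```bash
python3 -m handwheel '[[-0.757,-0.283,0.542,0.0365,-0.093,0.115,1],[-0.757,-0.283,0.542,0.0365,-0.093,0.115,1],[-0.757,-0.283,0.542,0.0365,-0.093,0.115,1],[-0.757,-0.283,0.542,0.0365,-0.093,0.115,1],[-0.757,-0.283,0.542,0.0365,-0.093,0.115,1],[-0.757,-0.283,0.542,0.0365,-0.093,0.115,1],[-0.757,-0.283,0.542,0.0365,-0.093,0.115,1],[-0.757,-0.283,0.542,0.0365,-0.093,0.115,1],[-0.757,-0.283,0.542,0.0365,-0.093,0.115,1]]'
python3 - <<'E'
from h import *
print(monitor.get_state()["qpos"])
p=eyes.camera_params("wrist");im=eyes.read_camera("wrist");cv2.imwrite("pics/w1.png",im[:,:,::-1])
for b in bottles(im): print(b)
rel((.6045,.0124,.028),lying(119.5,35,-1))
E
```

```text
time: 2.22
eef_pos: [0.6045, 0.0148, 0.1209]
tcp_rot: [0.479, 0.825, -0.151, 0.26]
contact_force: [-0.3, 0.6, 0.6]
opening: 0.997
finger_force: 0.0
[ 0.0525  0.2303  1.9884 -0.7988  0.7952  0.0729]
(array([341.6441, 184.8883]), 783.5, ((339.4324951171875, 175.33236694335938), (39.38426208496094, 53.9849967956543), 4.635463237762451), [])
(array([329.6474, 117.5222]), 562.0, ((331.1633605957031, 117.1807861328125), (24.46526527404785, 32.04988479614258), 76.50426483154297), [])
(array([298.876, 115.119]), 336.0, ((298.5, 115.0), (28.0, 17.0), 90.0), [])
row [ 0.129  -0.0033  0.1937] [ 0.0009 -0.0002  0.001 ]
```

View pics/w1.png

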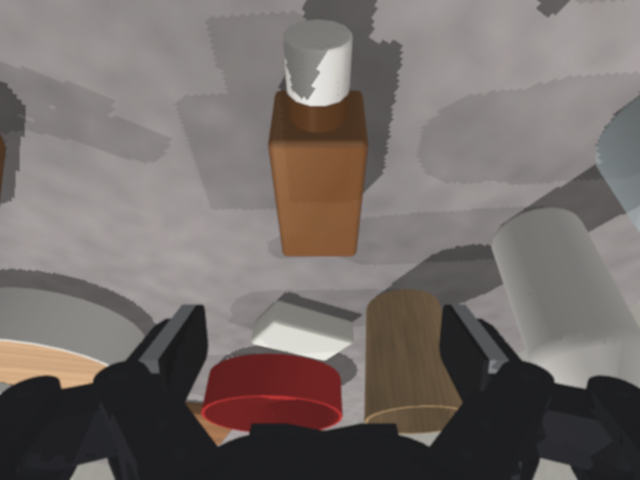

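The wrist view shows the square bottle centred between the fingers, with its body at (320,200) and cap at (318,62). The cup at (405,350) and the spray bottle at (555,290) lie clear beyond. I'll do a two-view height check, then descend and grip.

```bash
python3 - <<'E'
from h import *
t=eyes.camera_params("top");s=eyes.camera_params("scene");w=eyes.camera_params("wrist")
print("A cap",tri(t,(289.25,224.3),w,(318,62)),"A body",tri(t,(309.65,213.73),s,(327.3,274.45)),"B",tri(t,(272.96,259.5),s,(378.5,259.4)),"C",tri(t,(350.55,279.5),s,(324.8,232.3)))
print("tub rim sq corner px etc: round rim far/near",tri(t,(437,229),s,(255,205)))
E
python3 -m handwheel '[[0.064,0,0.096,0,0,0,1],[0.129,0,0.194,0,0,0,1],[0.129,0,0.194,0,0,0,1],[0.129,0,0.194,0,0,0,-1],[0.129,0,0.194,0,0,0,-1],[0.129,0,0.194,0,0,0,-1],[0.129,0,0.194,0,0,0,-1],[0.129,0,0.194,0,0,0,-1],[0.129,0,0.194,0,0,0,-1],[0.129,0,0.194,0,0,0,-1]]' 35
```

```text
A cap (array([0.5794, 0.0559, 0.024 ]), np.float64(0.0008396007147264938)) A body (array([0.6115, 0.0008, 0.0234]), np.float64(0.002713804693652488)) B (array([0.4829, 0.0942, 0.0251]), np.float64(0.0027672056354369075)) C (array([ 0.435 , -0.1119,  0.0238]), np.float64(0.0005457215478917913))
tub rim sq corner px etc: round rim far/near (array([ 0.5449, -0.3049,  0.1279]), np.float64(0.035146526617469746))
time: 3.52
eef_pos: [0.6074, 0.0112, 0.0304]
tcp_rot: [0.48, 0.824, -0.151, 0.261]
contact_force: [-2.6, 3.1, 6.6]
opening: 0.513
finger_force: 37.0
```

Run:
```python
from h import *
s=monitor.get_state(); print(s["qpos"])
R1=upright(119.5,35,-1); rel((.58,.06,.21),R1)
rel((.511,.36,.15),upright(145,35,-1),np.array((.58,.06,.21)),R1)
```

```text
[ 0.0464  0.3922  1.994  -0.9454  0.6831  0.2657]
row [-0.1439  0.0019 -0.4478] [0.0009 0.5006 0.0008]
row [0.3003 0.2192 0.6903] [ 0.116   0.     -0.0813]
```

```bash
python3 -m handwheel '[[-0.086,0,-0.123,0,0,0,-1],[-0.144,0.002,-0.448,0,0.06,0,-1],[-0.144,0.002,-0.448,0,0.12,0,-1],[-0.144,0.002,-0.448,0,0.18,0,-1],[-0.144,0.002,-0.448,0,0.24,0,-1],[-0.144,0.002,-0.448,0,0.3,0,-1],[-0.144,0.002,-0.448,0,0.36,0,-1],[-0.144,0.002,-0.448,0,0.42,0,-1],[-0.144,0.002,-0.448,0,0.48,0,-1],[-0.144,0.002,-0.448,0.001,0.5,0.001,-1],[-0.144,0.002,-0.448,0.001,0.5,0.001,-1],[-0.144,0.002,-0.448,0.001,0.5,0.001,-1]]'
python3 - <<'E'
from h import *
s=monitor.get_state(); print(s["qpos"],s["contact_force"])
rel((.58,.06,.21),upright(119.5,35,-1))
rel((.511,.36,.15),upright(145,35,-1))
cv2.imwrite("pics/w2.png",eyes.read_camera("wrist")[:,:,::-1])
E
```

```text
time: 5.03
eef_pos: [0.5793, 0.0597, 0.2077]
tcp_rot: [0.448, 0.766, 0.231, -0.399]
contact_force: [0.6, 0.8, -1.0]
opening: 0.512
finger_force: 36.9
[-0.3026  0.4335  1.6569  0.6122  1.8059 -0.9116] [ 0.6077  0.8434 -0.9945]
row [ 0.0045  0.0019 -0.0035] [-0.0004  0.0006 -0.0008]
row [0.3067 0.221  0.6861] [ 0.1156  0.0004 -0.0822]
```

```bash
python3 -m handwheel '[[0.05,0.037,0.114,0.02,0,-0.014,-1],[0.1,0.074,0.228,0.04,0,-0.028,-1],[0.15,0.11,0.343,0.06,0,-0.042,-1],[0.2,0.147,0.457,0.08,0,-0.056,-1],[0.255,0.184,0.572,0.1,0,-0.07,-1],[0.307,0.221,0.686,0.116,0,-0.082,-1],[0.307,0.221,0.686,0.116,0,-0.082,-1],[0.307,0.221,0.686,0.116,0,-0.082,-1],[0.307,0.221,0.686,0.116,0,-0.082,-1]]'
python3 - <<'E'
from h import *
s=monitor.get_state(); print(s["qpos"],s["contact_force"],s["dq"])
rel((.511,.36,.15),upright(145,35,-1)); rel((.511,.36,.110),upright(145,35,-1))
cv2.imwrite("pics/w3.png",np.vstack([eyes.read_camera("wrist")[:300,:,::-1],eyes.read_camera("scene")[180:400,:,::-1]]))
E
```

```text
time: 6.2
eef_pos: [0.5115, 0.3591, 0.1512]
tcp_rot: [0.267, 0.846, 0.139, -0.44]
contact_force: [0.4, -0.0, -2.1]
opening: 0.513
finger_force: 36.9
[ 0.2177  0.5646  1.5869  0.6576  1.7193 -0.8973] [ 0.4191 -0.0403 -2.1316] [-0.0106  0.0014  0.0009  0.0019  0.003   0.0022]
row [-0.0011  0.0011  0.0037] [ 0.0003 -0.0001 -0.0002]
row [-0.0831  0.0011  0.0611] [ 0.0003 -0.0001 -0.0002]
```

View pics/w3.png

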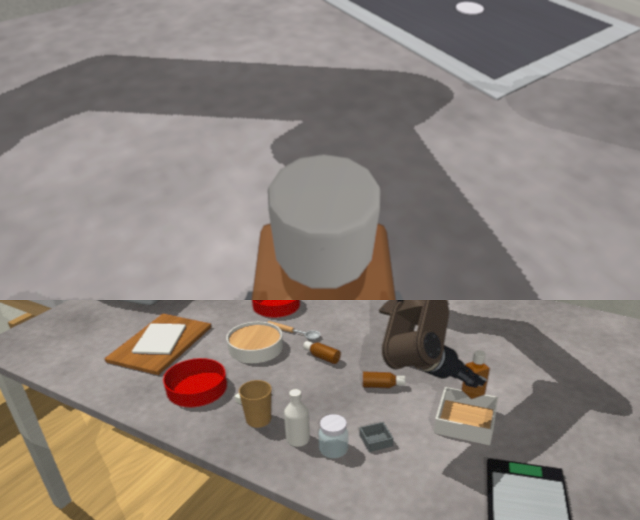

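```bash
cat > chk.py <<'E'
import sys
from plant import monitor
s=monitor.get_state(); f=s["contact_force"][2]; b=float(sys.argv[1])
print("z %.4f fz %.2f"%(s["eef_pos"][2],f)); sys.exit(f-b>2)
E
python3 -m handwheel '[[-0.03,0,0.02,0,0,0,-1],[-0.06,0,0.04,0,0,0,-1],[-0.092,0.001,0.064,0,0,0,-1],[-0.092,0.001,0.064,0,0,0,-1],[-0.092,0.001,0.064,0,0,0,-1]]' && python3 chk.py -2.1
d() { python3 chk.py -2.1; }
python3 -m handwheel '[[-0.004,0,0.003,0,0,0,-1],[-0.004,0,0.003,0,0,0,-1]]' >/dev/null && d &&
python3 -m handwheel '[[-0.004,0,0.003,0,0,0,-1],[-0.004,0,0.003,0,0,0,-1]]' >/dev/null && d &&
python3 -m handwheel '[[-0.004,0,0.003,0,0,0,-1],[-0.004,0,0.003,0,0,0,-1]]' >/dev/null && d &&
python3 -m handwheel '[[-0.004,0,0.003,0,0,0,-1],[-0.004,0,0.003,0,0,0,-1]]' >/dev/null && d &&
python3 -m handwheel '[[-0.004,0,0.003,0,0,0,-1],[-0.004,0,0.003,0,0,0,-1]]' >/dev/null && d &&
python3 -m handwheel '[[-0.004,0,0.003,0,0,0,-1],[-0.004,0,0.003,0,0,0,-1]]' >/dev/null && d &&
python3 -m handwheel '[[-0.004,0,0.003,0,0,0,-1],[-0.004,0,0.003,0,0,0,-1]]' >/dev/null && d &&
python3 -m handwheel '[[-0.004,0,0.003,0,0,0,-1],[-0.004,0,0.003,0,0,0,-1]]' >/dev/null && d
```

```text
time: 6.92
eef_pos: [0.511, 0.3605, 0.1055]
tcp_rot: [0.267, 0.845, 0.139, -0.442]
contact_force: [0.2, 0.6, -0.8]
opening: 0.51
finger_force: 36.9
z 0.1055 fz -0.84
z 0.1040 fz -2.30False
False
```

```bash
sed -i 's/sys.exit(f-b>2)/sys.exit(int(f-b>2))/' chk.py
d() { python3 chk.py -1.7; }
python3 -m handwheel '[[-0.004,0,0.003,0,0,0,-1],[-0.004,0,0.003,0,0,0,-1]]' >/dev/null && d &&
python3 -m handwheel '[[-0.004,0,0.003,0,0,0,-1],[-0.004,0,0.003,0,0,0,-1]]' >/dev/null && d &&
python3 -m handwheel '[[-0.004,0,0.003,0,0,0,-1],[-0.004,0,0.003,0,0,0,-1]]' >/dev/null && d &&
python3 -m handwheel '[[-0.004,0,0.003,0,0,0,-1],[-0.004,0,0.003,0,0,0,-1]]' >/dev/null && d &&
python3 -m handwheel '[[-0.004,0,0.003,0,0,0,-1],[-0.004,0,0.003,0,0,0,-1]]' >/dev/null && d &&
python3 -m handwheel '[[-0.004,0,0.003,0,0,0,-1],[-0.004,0,0.003,0,0,0,-1]]' >/dev/null && d &&
python3 -m handwheel '[[-0.004,0,0.003,0,0,0,-1],[-0.004,0,0.003,0,0,0,-1]]' >/dev/null && d &&
python3 -m handwheel '[[-0.004,0,0.003,0,0,0,-1],[-0.004,0,0.003,0,0,0,-1]]' >/dev/null && d &&
python3 -m handwheel '[[-0.004,0,0.003,0,0,0,-1],[-0.004,0,0.003,0,0,0,-1]]' >/dev/null && d &&
python3 -m handwheel '[[-0.004,0,0.003,0,0,0,-1],[-0.004,0,0.003,0,0,0,-1]]' >/dev/null && d &&
python3 -m handwheel '[[-0.004,0,0.003,0,0,0,-1],[-0.004,0,0.003,0,0,0,-1]]' >/dev/null && d &&
python3 -m handwheel '[[-0.004,0,0.003,0,0,0,-1],[-0.004,0,0.003,0,0,0,-1]]' >/dev/null && d &&
python3 -m handwheel '[[-0.004,0,0.003,0,0,0,-1],[-0.004,0,0.003,0,0,0,-1]]' >/dev/null && d
```

```text
z 0.1015 fz -1.64
z 0.0994 fz -1.12
z 0.0973 fz -1.30
z 0.0954 fz -1.70
z 0.0934 fz -2.11
z 0.0914 fz -1.31
z 0.0894 fz -2.37
z 0.0874 fz -1.60
z 0.0854 fz -2.42
z 0.0834 fz -1.77
z 0.0814 fz -2.20
z 0.0794 fz -1.87
z 0.0774 fz -1.34
```

```bash
d() { python3 chk.py -1.7; }
python3 -m handwheel '[[-0.004,0,0.003,0,0,0,-1],[-0.004,0,0.003,0,0,0,-1]]' >/dev/null && d &&
python3 -m handwheel '[[-0.004,0,0.003,0,0,0,-1],[-0.004,0,0.003,0,0,0,-1]]' >/dev/null && d &&
python3 -m handwheel '[[-0.004,0,0.003,0,0,0,-1],[-0.004,0,0.003,0,0,0,-1]]' >/dev/null && d &&
python3 -m handwheel '[[-0.004,0,0.003,0,0,0,-1],[-0.004,0,0.003,0,0,0,-1]]' >/dev/null && d &&
python3 -m handwheel '[[-0.004,0,0.003,0,0,0,-1],[-0.004,0,0.003,0,0,0,-1]]' >/dev/null && d &&
python3 -m handwheel '[[-0.004,0,0.003,0,0,0,-1],[-0.004,0,0.003,0,0,0,-1]]' >/dev/null && d &&
python3 -m handwheel '[[-0.004,0,0.003,0,0,0,-1],[-0.004,0,0.003,0,0,0,-1]]' >/dev/null && d
python3 -c "
from h import *
s=monitor.get_state();print(s['time'],s['contact_force'],s['wrist_torque'],s['eef_pos']); rel(s['eef_pos'],upright(145,35,-1))
p=eyes.camera_params('wrist');im=eyes.read_camera('wrist');cv2.imwrite('pics/w4.png',im[:,:,::-1])"
```

```text
z 0.0754 fz -2.81
z 0.0734 fz -2.59
z 0.0714 fz -1.25
z 0.0694 fz -2.14
z 0.0674 fz -2.15
z 0.0663 fz 0.73
11.925 [-0.2064 -0.9809  0.7314] [-0.1911 -0.2004  0.1264] [0.5101 0.3611 0.0663]
row [0. 0. 0.] [-0.0002 -0.0008  0.    ]
```

```bash
python3 -m handwheel '[[-0.002,0,0.0015,0,0,0,-1],[-0.002,0,0.0015,0,0,0,-1]]'; python3 -m handwheel '[[0,0,0,0,0,0,0.2],[0,0,0,0,0,0,0.5],[0,0,0,0,0,0,0.5],[0,0,-0.04,0,0,0,0.5],[0,0,-0.12,0,0,0,0.5],[0,0,-0.24,0,0,0,0.6],[0,0,-0.36,0,0,0,1],[0,0,-0.36,0,0,0,1]]'
python3 - <<'E'
from h import *
cv2.imwrite("pics/w5.png",np.hstack([eyes.read_camera("scene")[230:350,400:540,::-1],eyes.read_camera("top")[190:310,110:250,::-1]]).repeat(2,0).repeat(2,1))
s=monitor.get_state();print(s["qpos"])
uC=np.radians(-95.3); u=np.array([np.cos(uC),np.sin(uC)])
cap=np.array([.4302,-.1751]); g=cap-u*.052; print(g)
rel((*g,.13),lying(-95.3,35,1)); rel((.56,.1,.25),lying(-95.3,0,1))
R=lying(-95.3,0,1);rel((*g,.13),lying(-95.3,35,1),np.array((.56,.1,.25)),R)
E
```

```text
time: 12.22
eef_pos: [0.5101, 0.3611, 0.0663]
tcp_rot: [0.266, 0.845, 0.139, -0.442]
contact_force: [-0.4, -2.4, 5.4]
opening: 0.511
finger_force: 37.6
time: 13.22
eef_pos: [0.6112, 0.2913, 0.1509]
tcp_rot: [0.267, 0.847, 0.141, -0.438]
contact_force: [0.0, -0.2, 0.3]
opening: 0.995
finger_force: 0.0
[ 0.1086  0.7077  1.3739  0.5936  1.8316 -0.9327]
[ 0.435  -0.1233]
row [-0.176  -1.0991 -0.1759] [-0.2381 -0.1009  0.2376]
row [ 0.1073 -0.4627 -0.2949] [-0.1606 -0.2763  0.3076]
row [-0.5848 -0.2596  0.3   ] [-0.      0.1944  0.    ]
```

View pics/w5.png

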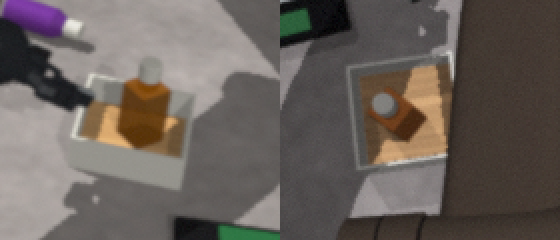

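The crop shows the square bottle standing upright in the middle of the square tub, with its cap at (150,70) and (383,105). Next is round bottle C.

```bash
python3 -m handwheel '[[0.107,-0.463,-0.295,-0.161,-0.276,0.308,1],[0.107,-0.463,-0.295,-0.161,-0.276,0.308,1],[0.107,-0.463,-0.295,-0.161,-0.276,0.308,1],[0.107,-0.463,-0.295,-0.161,-0.276,0.308,1],[0.107,-0.463,-0.295,-0.161,-0.276,0.308,1],[0.107,-0.463,-0.295,-0.161,-0.276,0.308,1],[0.107,-0.463,-0.295,-0.161,-0.276,0.308,1],[0.107,-0.463,-0.295,-0.161,-0.276,0.308,1],[0.107,-0.463,-0.295,-0.161,-0.276,0.308,1],[0.107,-0.463,-0.295,-0.161,-0.276,0.308,1]]'
python3 - <<'E'
from h import *
print(monitor.get_state()["qpos"])
rel((.435,-.1233,.12),lying(-95.3,35,1))
E
```

```text
time: 14.58
eef_pos: [0.5591, 0.1007, 0.2487]
tcp_rot: [0.739, 0.674, -0.001, -0.001]
contact_force: [0.0, 0.3, -0.0]
opening: 0.998
finger_force: 0.0
[-0.001   0.0547  1.8436  0.0015  1.2461  0.0903]
row [-0.5864 -0.2568  0.3218] [-0.0009  0.1941 -0.0001]
```

```bash
python3 -m handwheel '[[-0.2,-0.09,0.1,0,0.06,0,1],[-0.4,-0.18,0.2,0,0.12,0,1],[-0.586,-0.257,0.322,0,0.194,0,1],[-0.586,-0.257,0.322,0,0.194,0,1],[-0.586,-0.257,0.322,0,0.194,0,1],[-0.586,-0.257,0.322,0,0.194,0,1],[-0.586,-0.257,0.322,0,0.194,0,1],[-0.586,-0.257,0.322,0,0.194,0,1]]'
python3 - <<'E'
from h import *
print(monitor.get_state()["qpos"])
rel((.435,-.1233,.029),lying(-95.3,35,1))
p=eyes.camera_params("wrist");im=eyes.read_camera("wrist");cv2.imwrite("pics/w6.png",im[:,:,::-1])
hsv=cv2.cvtColor(im,cv2.COLOR_RGB2HSV); am=cv2.inRange(hsv,(3,120,30),(18,255,255)); am[300:]=0
for c in cv2.findContours(am,cv2.RETR_EXTERNAL,cv2.CHAIN_APPROX_NONE)[0]:
    if cv2.contourArea(c)>2000: print(cv2.contourArea(c),cv2.minAreaRect(c))
E
```

```text
time: 15.58
eef_pos: [0.4363, -0.1227, 0.1216]
tcp_rot: [0.705, 0.643, 0.222, -0.202]
contact_force: [1.2, -0.3, -0.1]
opening: 1.006
finger_force: 0.0
[-0.7452  0.106   2.1318  0.4871  1.3344 -0.8752]
row [-0.134  -0.0035  0.1889] [0.0001 0.0004 0.0005]
3213.0 ((320.5, 274.5), (71.0, 49.0), 0.0)
7012.5 ((358.0189514160156, 52.65934753417969), (129.6292724609375, 63.753997802734375), 50.47736740112305)
```

View pics/w6.png

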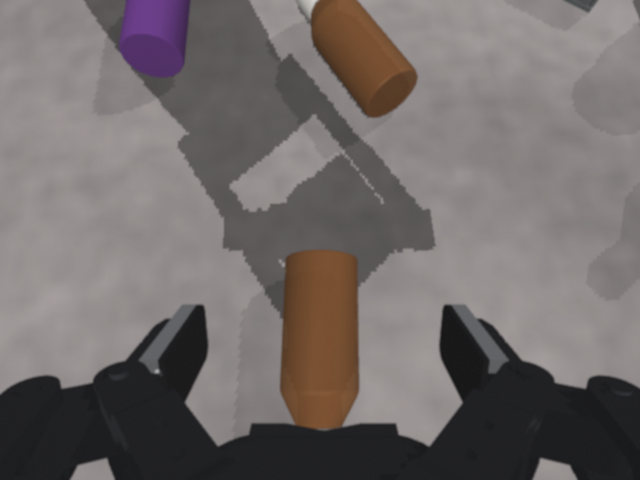

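The wrist view shows round bottle C at (320,340) centred between the fingers, and the purple look-alike at (155,40) is well away. I'll descend and grip, and check the camera's offset on the tool.

```bash
python3 -m handwheel '[[-0.067,-0.002,0.094,0,0,0,1],[-0.134,-0.003,0.189,0,0,0,1],[-0.134,-0.003,0.189,0,0,0,1],[-0.134,-0.003,0.189,0,0,0,-1],[-0.134,-0.003,0.189,0,0,0,-1],[-0.134,-0.003,0.189,0,0,0,-1],[-0.134,-0.003,0.189,0,0,0,-1],[-0.134,-0.003,0.189,0,0,0,-1],[-0.134,-0.003,0.189,0,0,0,-1],[-0.134,-0.003,0.189,0,0,0,-1]]' 35
python3 - <<'E'
from h import *
s=monitor.get_state();p=eyes.camera_params("wrist")
print("cam in tool",Rn.from_quat(s["tcp_rot"]).as_matrix().T@(-p["R"].T@p["t"]-s["eef_pos"]))
R1=upright(-95.3,35,1); P1=np.array((.46,-.15,.21)); rel(P1,R1)
for h in(-95.3,-110,-120):
  u=np.array([np.cos(np.radians(h)),np.sin(np.radians(h)),0]); T=np.array((.49,-.336,.15))-.035*u; print(h,T)
  rel(T,upright(h,35,1),P1,R1)
E
```

```text
time: 16.88
eef_pos: [0.4356, -0.1249, 0.0303]
tcp_rot: [0.705, 0.643, 0.223, -0.201]
contact_force: [-1.3, -1.3, 6.8]
opening: 0.53
finger_force: 36.7
cam in tool [ 0.0714  0.0002 -0.1232]
row [ 0.2105  0.0678 -0.4008] [ 0.0009 -0.4996 -0.0004]
-95.3 [ 0.4932 -0.3011  0.15  ]
row [-0.0885  0.1176  0.388 ] [0. 0. 0.]
-110 [ 0.502  -0.3031  0.15  ]
row [-0.0902  0.1398  0.3903] [ 0.0669 -0.      0.0468]
-120 [ 0.5075 -0.3057  0.15  ]
row [-0.0931  0.1542  0.3945] [0.1124 0.     0.0787]
```

```bash
python3 -m handwheel '[[0.086,0,-0.123,0,0,0,-1],[0.21,0.068,-0.4,0,-0.06,0,-1],[0.21,0.068,-0.4,0,-0.12,0,-1],[0.21,0.068,-0.4,0,-0.18,0,-1],[0.21,0.068,-0.4,0,-0.24,0,-1],[0.21,0.068,-0.4,0,-0.3,0,-1],[0.21,0.068,-0.4,0,-0.36,0,-1],[0.21,0.068,-0.4,0,-0.42,0,-1],[0.21,0.068,-0.4,0,-0.48,0,-1],[0.21,0.068,-0.4,0.001,-0.5,0,-1],[0.21,0.068,-0.4,0.001,-0.5,0,-1],[0.21,0.068,-0.4,0.001,-0.5,0,-1]]'
python3 - <<'E'
from h import *
s=monitor.get_state(); print(s["qpos"])
rel((.46,-.15,.21),upright(-95.3,35,1)); rel((.502,-.3031,.15),upright(-110,35,1))
E
```

```text
time: 18.38
eef_pos: [0.4594, -0.1492, 0.2078]
tcp_rot: [0.656, 0.597, -0.342, 0.31]
contact_force: [0.7, 1.0, -1.2]
opening: 0.531
finger_force: 36.9
[-0.1319  0.0215  2.1556 -1.0633  1.2116  0.4982]
row [-0.0055  0.0016 -0.0017] [-0.0008 -0.0002  0.0002]
row [-0.0961  0.1425  0.3881] [ 0.066  -0.0002  0.0471]
```

```bash
python3 -m handwheel '[[-0.024,0.036,0.1,0.016,0,0.012,-1],[-0.048,0.071,0.2,0.033,0,0.024,-1],[-0.072,0.107,0.3,0.05,0,0.036,-1],[-0.096,0.142,0.388,0.066,0,0.047,-1],[-0.096,0.142,0.388,0.066,0,0.047,-1],[-0.096,0.142,0.388,0.066,0,0.047,-1],[-0.096,0.142,0.388,0.066,0,0.047,-1]]'
python3 - <<'E'
from h import *
s=monitor.get_state(); print(s["qpos"],s["contact_force"])
rel((.502,-.3031,.105),upright(-110,35,1))
cv2.imwrite("pics/w7.png",np.hstack([eyes.read_camera("scene")[120:270,190:360,::-1],eyes.read_camera("top")[190:340,340:510,::-1]]).repeat(2,0).repeat(2,1))
E
```

```text
time: 19.25
eef_pos: [0.5016, -0.3023, 0.1504]
tcp_rot: [0.726, 0.509, -0.378, 0.265]
contact_force: [0.7, 0.1, -2.2]
opening: 0.533
finger_force: 37.1
[-0.3922  0.3223  1.9334 -1.0963  1.1695  0.5724] [ 0.7251  0.1372 -2.1939]
row [0.0923 0.0015 0.0663] [0.0004 0.0003 0.0003]
```

View pics/w7.png

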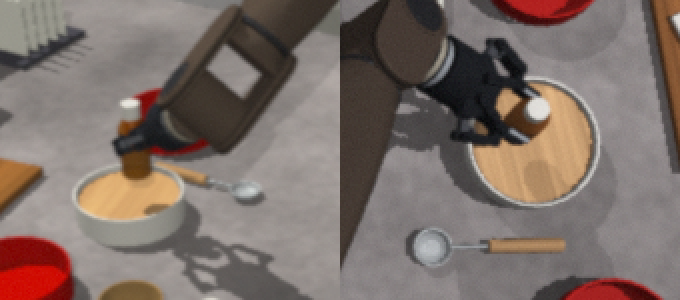

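The bottle is upright, with its cap at (538,105) in the right half of the picture, just inside the left side of the round tub. The board there looks high, so I'll feel for it early.

```bash
d() { python3 chk.py -1.8; }
python3 -m handwheel '[[0.025,0,0.018,0,0,0,-1],[0.05,0.001,0.036,0,0,0,-1],[0.075,0.0015,0.054,0,0,0,-1],[0.075,0.0015,0.054,0,0,0,-1],[0.075,0.0015,0.054,0,0,0,-1]]' >/dev/null && d &&
python3 -m handwheel '[[0.004,0,0.003,0,0,0,-1],[0.004,0,0.003,0,0,0,-1]]' >/dev/null && d &&
python3 -m handwheel '[[0.004,0,0.003,0,0,0,-1],[0.004,0,0.003,0,0,0,-1]]' >/dev/null && d &&
python3 -m handwheel '[[0.004,0,0.003,0,0,0,-1],[0.004,0,0.003,0,0,0,-1]]' >/dev/null && d &&
python3 -m handwheel '[[0.004,0,0.003,0,0,0,-1],[0.004,0,0.003,0,0,0,-1]]' >/dev/null && d &&
python3 -m handwheel '[[0.004,0,0.003,0,0,0,-1],[0.004,0,0.003,0,0,0,-1]]' >/dev/null && d &&
python3 -m handwheel '[[0.004,0,0.003,0,0,0,-1],[0.004,0,0.003,0,0,0,-1]]' >/dev/null && d &&
python3 -m handwheel '[[0.004,0,0.003,0,0,0,-1],[0.004,0,0.003,0,0,0,-1]]' >/dev/null && d &&
python3 -m handwheel '[[0.004,0,0.003,0,0,0,-1],[0.004,0,0.003,0,0,0,-1]]' >/dev/null && d &&
python3 -m handwheel '[[0.004,0,0.003,0,0,0,-1],[0.004,0,0.003,0,0,0,-1]]' >/dev/null && d &&
python3 -m handwheel '[[0.004,0,0.003,0,0,0,-1],[0.004,0,0.003,0,0,0,-1]]' >/dev/null && d &&
python3 -m handwheel '[[0.004,0,0.003,0,0,0,-1],[0.004,0,0.003,0,0,0,-1]]' >/dev/null && d &&
python3 -m handwheel '[[0.004,0,0.003,0,0,0,-1],[0.004,0,0.003,0,0,0,-1]]' >/dev/null && d
python3 -c "
from h import *
s=monitor.get_state();print(s['time'],s['contact_force'],s['wrist_torque'],s['eef_pos'])"
```

```text
z 0.1127 fz -1.47
z 0.1111 fz -1.92
z 0.1087 fz -2.56
z 0.1066 fz -1.91
z 0.1046 fz -1.99
z 0.1026 fz -0.97
z 0.1006 fz -1.36
z 0.0986 fz -1.37
z 0.0966 fz -1.49
z 0.0964 fz 5.31
22.225 [-2.1894  3.0779  5.3106] [ 0.0456  0.266  -0.3787] [ 0.5021 -0.3045  0.0964]
```

```bash
python3 -m handwheel '[[0,0,0,0,0,0,0.2],[0,0,0,0,0,0,0.5],[0,0,0,0,0,0,0.5],[0,0,-0.04,0,0,0,0.5],[0,0,-0.12,0,0,0,0.5],[0,0,-0.24,0,0,0,0.6],[0,0,-0.36,0,0,0,1],[0,0,-0.36,0,0,0,1]]'
python3 - <<'E'
from h import *
cv2.imwrite("pics/w8.png",np.hstack([eyes.read_camera("scene")[120:270,190:360,::-1],eyes.read_camera("top")[190:340,340:510,::-1]]).repeat(2,0).repeat(2,1))
im=eyes.read_camera("top"); p=eyes.camera_params("top")
for ac,a,r,k in bottles(im): print(ac,a,onz(p,ac,.023)[:2],[(onz(p,c,.023)[:2],onz(p,c,.16)[:2],n) for c,n in k])
rel((.5,.05,.25),lying(116.5,0,-1))
rel((.46,.07,.25),lying(116.5,0,-1))
E
```

```text
time: 23.22
eef_pos: [0.5451, -0.191, 0.1809]
tcp_rot: [0.726, 0.51, -0.376, 0.268]
contact_force: [-0.8, -0.8, -0.5]
opening: 1.002
finger_force: 0.0
[172.0665 250.1434] 225.5 [0.5002 0.3652] [(array([0.523 , 0.3957]), array([0.4961, 0.3588]), np.int32(106))]
row [ 0.1571 -0.3058 -0.5438] [-0.1244  0.2882 -0.2371]
row [ 0.1646 -0.4168 -0.5542] [-0.1244  0.2882 -0.2371]
```

View pics/w8.png

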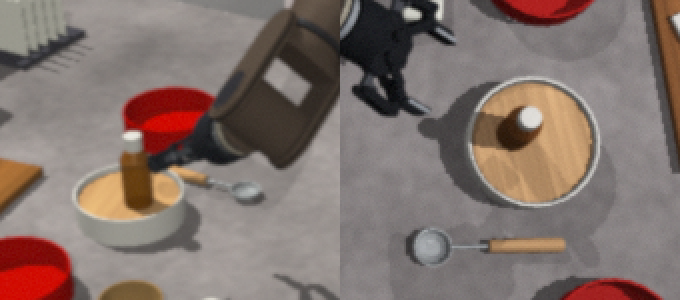

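Round bottle C stands upright in the round tub, with its cap at (530,118) in the right half. Now bottle B.

```bash
python3 -m handwheel '[[0.157,-0.306,-0.544,-0.124,0.288,-0.237,1],[0.157,-0.306,-0.544,-0.124,0.288,-0.237,1],[0.157,-0.306,-0.544,-0.124,0.288,-0.237,1],[0.157,-0.306,-0.544,-0.124,0.288,-0.237,1],[0.157,-0.306,-0.544,-0.124,0.288,-0.237,1],[0.157,-0.306,-0.544,-0.124,0.288,-0.237,1],[0.157,-0.306,-0.544,-0.124,0.288,-0.237,1],[0.157,-0.306,-0.544,-0.124,0.288,-0.237,1],[0.157,-0.306,-0.544,-0.124,0.288,-0.237,1]]'
python3 - <<'E'
from h import *
print(monitor.get_state()["qpos"])
rel((.4787,.104,.12),lying(116.5,35,-1))
E
```

```text
time: 24.5
eef_pos: [0.4999, 0.0495, 0.2495]
tcp_rot: [0.528, 0.85, -0.001, -0.0]
contact_force: [0.4, -0.8, 0.4]
opening: 0.999
finger_force: 0.0
[-0.1024 -0.0989  1.9928 -0.0025  1.2491 -0.5611]
row [0.1461 0.0136 0.3236] [-0.001  -0.194  -0.0007]
```

```bash
python3 -m handwheel '[[0.05,0.005,0.1,0,-0.06,0,1],[0.1,0.01,0.2,0,-0.12,0,1],[0.146,0.014,0.324,0,-0.194,0,1],[0.146,0.014,0.324,0,-0.194,0,1],[0.146,0.014,0.324,0,-0.194,0,1],[0.146,0.014,0.324,0,-0.194,0,1],[0.146,0.014,0.324,0,-0.194,0,1]]'
python3 - <<'E'
from h import *
print(monitor.get_state()["qpos"])
rel((.4787,.104,.029),lying(116.5,35,-1))
im=eyes.read_camera("wrist");cv2.imwrite("pics/w9.png",im[:,:,::-1])
E
```

```text
time: 25.38
eef_pos: [0.4808, 0.1043, 0.1224]
tcp_rot: [0.503, 0.81, -0.157, 0.256]
contact_force: [0.4, 0.7, -0.0]
opening: 1.003
finger_force: 0.0
[ 0.2721  0.0667  2.1731 -0.7752  0.9347  0.2988]
row [ 0.1354 -0.0056  0.1904] [ 0.0003  0.     -0.0011]
```

View pics/w9.png

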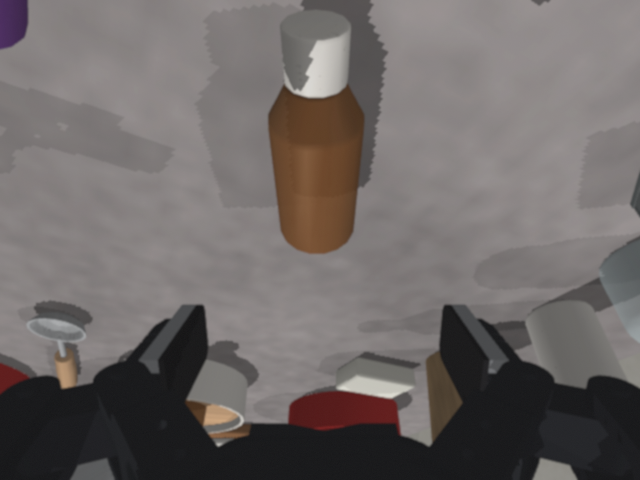

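The wrist view shows round bottle B at (317,150), centred between the fingers. I'll grip it.

```bash
python3 -m handwheel '[[0.068,-0.003,0.095,0,0,0,1],[0.135,-0.006,0.19,0,0,0,1],[0.135,-0.006,0.19,0,0,0,1],[0.135,-0.006,0.19,0,0,0,-1],[0.135,-0.006,0.19,0,0,0,-1],[0.135,-0.006,0.19,0,0,0,-1],[0.135,-0.006,0.19,0,0,0,-1],[0.135,-0.006,0.19,0,0,0,-1],[0.135,-0.006,0.19,0,0,0,-1],[0.135,-0.006,0.19,0,0,0,-1]]' 35
python3 - <<'E'
from h import *
R1=upright(116.5,35,-1); P1=np.array((.50,.05,.25)); rel(P1,R1)
E
```

```text
time: 26.68
eef_pos: [0.4787, 0.1045, 0.0302]
tcp_rot: [0.502, 0.81, -0.158, 0.257]
contact_force: [-1.1, 1.7, 6.9]
opening: 0.532
finger_force: 35.5
row [-0.4353 -0.0111 -0.3656] [ 0.0012  0.5007 -0.0001]
```

```bash
python3 -m handwheel '[[-0.086,0,-0.123,0,0,0,-1],[-0.16,-0.003,-0.24,0,0.06,0,-1],[-0.25,-0.006,-0.3,0,0.12,0,-1],[-0.33,-0.01,-0.34,0,0.18,0,-1],[-0.435,-0.011,-0.366,0,0.24,0,-1],[-0.435,-0.011,-0.366,0,0.3,0,-1],[-0.435,-0.011,-0.366,0,0.36,0,-1],[-0.435,-0.011,-0.366,0,0.42,0,-1],[-0.435,-0.011,-0.366,0,0.48,0,-1],[-0.435,-0.011,-0.366,0.001,0.5,0,-1],[-0.435,-0.011,-0.366,0.001,0.5,0,-1],[-0.435,-0.011,-0.366,0.001,0.5,0,-1]]'
python3 - <<'E'
from h import *
s=monitor.get_state(); print(s["qpos"])
rel((.478,-.369,.25),upright(70,35,-1))
E
```

```text
time: 28.18
eef_pos: [0.4992, 0.0498, 0.2477]
tcp_rot: [0.468, 0.755, 0.242, -0.392]
contact_force: [0.6, 0.3, -1.4]
opening: 0.529
finger_force: 37.7
[-0.3707  0.2147  1.8565  0.6038  1.829  -0.913 ]
row [-0.5223 -0.5147 -0.7494] [-0.2118  0.0011  0.1479]
```

```bash
python3 -m handwheel '[[-0.065,-0.064,-0.094,-0.026,0,0.018,-1],[-0.13,-0.128,-0.188,-0.053,0,0.037,-1],[-0.196,-0.193,-0.281,-0.08,0,0.055,-1],[-0.261,-0.257,-0.375,-0.106,0,0.074,-1],[-0.326,-0.321,-0.468,-0.132,0,0.092,-1],[-0.392,-0.386,-0.562,-0.159,0,0.111,-1],[-0.457,-0.45,-0.656,-0.185,0,0.129,-1],[-0.522,-0.515,-0.749,-0.212,0.001,0.148,-1],[-0.522,-0.515,-0.749,-0.212,0.001,0.148,-1],[-0.522,-0.515,-0.749,-0.212,0.001,0.148,-1],[-0.522,-0.515,-0.749,-0.212,0.001,0.148,-1]]'
python3 - <<'E'
from h import *
s=monitor.get_state(); print(s["qpos"],s["contact_force"])
R=upright(70,35,-1)
rel((.478,-.369,.25),R);rel((.478,-.369,.113),R)
p=eyes.camera_params("top"); im=eyes.read_camera("top"); hsv=cv2.cvtColor(im,cv2.COLOR_RGB2HSV)
m=cv2.inRange(hsv,(0,0,140),(180,60,255)); m[:,:410]=0;m[:,465:]=0;m[:235]=0;m[290:]=0
n,l,st,ce=cv2.connectedComponentsWithStats(m)
for i in range(1,n):
    if st[i,4]>30: print(ce[i],st[i,4],"z.16",onz(p,ce[i],.155)[:2],"z.3",onz(p,ce[i],.31)[:2])
cv2.imwrite("pics/w10.png",np.hstack([eyes.read_camera("scene")[120:270,190:360,::-1],im[190:340,340:510,::-1]]).repeat(2,0).repeat(2,1))
E
```

```text
time: 29.55
eef_pos: [0.4781, -0.3675, 0.2491]
tcp_rot: [0.726, 0.509, 0.378, -0.266]
contact_force: [-0.6, -0.3, -2.0]
opening: 0.523
finger_force: 37.7
[-1.069   0.3955  1.6262  0.6852  1.8113 -0.7997] [-0.5592 -0.3303 -1.9935]
row [-0.0004  0.001  -0.0043] [-0.0007 -0.0002 -0.0003]
row [-0.281   0.0017  0.1919] [-0.0007 -0.0002 -0.0003]
[459.5556 236.4167] 36 z.16 [ 0.5311 -0.3704] z.3 [ 0.4969 -0.3325]
[460.2188 282.375 ] 32 z.16 [ 0.4171 -0.3702] z.3 [ 0.3953 -0.3323]
```

View pics/w10.png

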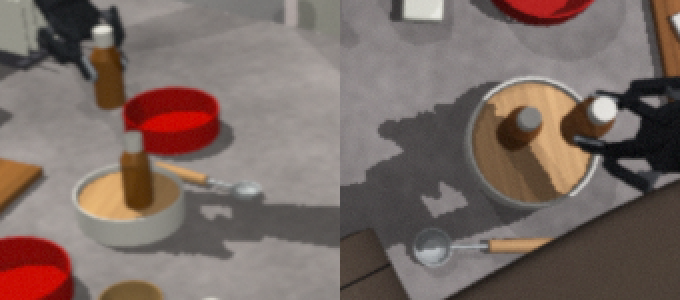

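Bottle B is held upright over the free right side of the round tub, with its cap at (603,108), and bottle C stands clear of it. I'll lower it and feel for the board.

```bash
d() { python3 chk.py -2; }
python3 -m handwheel '[[-0.056,0,0.038,0,0,0,-1],[-0.112,0.001,0.077,0,0,0,-1],[-0.168,0.001,0.115,0,0,0,-1],[-0.224,0.0015,0.153,0,0,0,-1],[-0.28,0.0015,0.192,0,0,0,-1],[-0.28,0.0015,0.192,0,0,0,-1],[-0.28,0.0015,0.192,0,0,0,-1]]' && d &&
python3 -m handwheel '[[-0.004,0,0.003,0,0,0,-1],[-0.004,0,0.003,0,0,0,-1]]' >/dev/null && d &&
python3 -m handwheel '[[-0.004,0,0.003,0,0,0,-1],[-0.004,0,0.003,0,0,0,-1]]' >/dev/null && d &&
python3 -m handwheel '[[-0.004,0,0.003,0,0,0,-1],[-0.004,0,0.003,0,0,0,-1]]' >/dev/null && d &&
python3 -m handwheel '[[-0.004,0,0.003,0,0,0,-1],[-0.004,0,0.003,0,0,0,-1]]' >/dev/null && d &&
python3 -m handwheel '[[-0.004,0,0.003,0,0,0,-1],[-0.004,0,0.003,0,0,0,-1]]' >/dev/null && d &&
python3 -m handwheel '[[-0.004,0,0.003,0,0,0,-1],[-0.004,0,0.003,0,0,0,-1]]' >/dev/null && d &&
python3 -m handwheel '[[-0.003,0,0.002,0,0,0,-1],[-0.003,0,0.002,0,0,0,-1]]' >/dev/null && d &&
python3 -m handwheel '[[-0.003,0,0.002,0,0,0,-1],[-0.003,0,0.002,0,0,0,-1]]' >/dev/null && d &&
python3 -m handwheel '[[-0.003,0,0.002,0,0,0,-1],[-0.003,0,0.002,0,0,0,-1]]' >/dev/null && d &&
python3 -m handwheel '[[-0.003,0,0.002,0,0,0,-1],[-0.003,0,0.002,0,0,0,-1]]' >/dev/null && d &&
python3 -m handwheel '[[-0.003,0,0.002,0,0,0,-1],[-0.003,0,0.002,0,0,0,-1]]' >/dev/null && d
python3 -c "
from h import *
s=monitor.get_state();print(s['time'],s['contact_force'],s['wrist_torque'],s['eef_pos']); rel(s['eef_pos'],upright(70,35,-1))"
```

```text
time: 30.52
eef_pos: [0.4777, -0.3706, 0.1132]
tcp_rot: [0.727, 0.508, 0.378, -0.266]
contact_force: [-0.1, -0.8, -1.7]
opening: 0.53
finger_force: 37.7
z 0.1132 fz -1.73
z 0.1118 fz -2.95
z 0.1089 fz -2.46
z 0.1066 fz -1.11
z 0.1046 fz -1.75
z 0.1026 fz -2.85
z 0.1007 fz -1.90
z 0.0993 fz -1.63
z 0.0978 fz -2.06
z 0.0975 fz 1.77
32.775 [-1.3155  0.7837  1.7701] [-0.1124  0.104   0.1543] [ 0.4776 -0.37    0.0975]
row [0. 0. 0.] [-0.0002 -0.0007 -0.0006]
```

Contact came at z 0.0975, which agrees with the first round bottle. I'll settle slightly, release and back off.

```bash
python3 -m handwheel '[[-0.001,0,0.001,0,0,0,-1],[-0.001,0,0.001,0,0,0,0.2],[-0.001,0,0.001,0,0,0,0.5],[-0.001,0,0.001,0,0,0,0.5],[-0.001,0,-0.04,0,0,0,0.5],[-0.001,0,-0.12,0,0,0,0.5],[-0.001,0,-0.24,0,0,0,0.6],[-0.001,0,-0.36,0,0,0,1],[-0.001,0,-0.36,0,0,0,1],[-0.001,0,-0.36,0,0,0,1]]'
python3 - <<'E'
from h import *
p=eyes.camera_params("top");im=eyes.read_camera("top");hsv=cv2.cvtColor(im,cv2.COLOR_RGB2HSV)
m=cv2.inRange(hsv,(3,150,30),(18,255,190));m[:,:400]=0;m[:,475:]=0;m[:225]=0;m[297:]=0
for c in cv2.findContours(m,cv2.RETR_EXTERNAL,cv2.CHAIN_APPROX_NONE)[0]:
    if cv2.contourArea(c)>60: print(cv2.contourArea(c),cv2.minAreaRect(c))
cv2.imwrite("pics/w11.png",np.hstack([eyes.read_camera("scene")[100:340,190:510,::-1],im[180:340,120:480][:, :, ::-1][:, :].repeat(1,0)[0:160,:360].copy() if 0 else cv2.resize(im[190:340,100:500],(640,240))[:,:,::-1][:, :]]) if 0 else np.vstack([cv2.resize(eyes.read_camera("scene")[150:330,190:530],(680,360))[:,:,::-1],cv2.resize(im[205:305,130:490],(680,189))[:,:,::-1]]))
E
```

```text
time: 34.02
eef_pos: [0.4368, -0.481, 0.1783]
tcp_rot: [0.727, 0.507, 0.378, -0.266]
contact_force: [1.0, 0.1, -0.2]
opening: 0.999
finger_force: 0.0
187.0 ((447.6018371582031, 263.86199951171875), (17.422224044799805, 19.507511138916016), 47.72631072998047)
180.5 ((427.5000305175781, 255.5), (16.970561981201172, 18.384775161743164), 45.0)
```

View pics/w11.png

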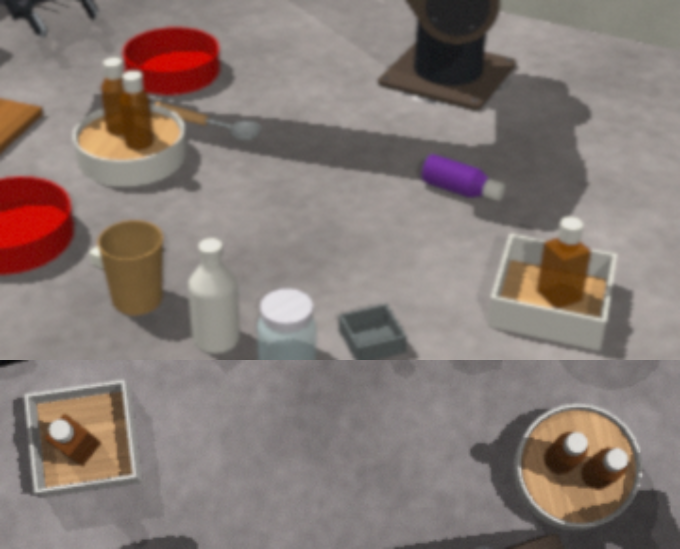

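All three bottles stand upright: the round pair with caps at (575,445) and (614,462), and the square one with its cap at (60,432). The gripper is clear and nothing else has moved, so I'm handing in.

```bash
python3 -c "
from plant import ctrl
print(ctrl.sign_off())"
```

```text
the job is handed in; nothing more can be done
None
```

I handed the job in at about 34 s of the 72 s limit, with both round bottles upright in the round tub and the square bottle upright in the square tub; the final pictures show everything else where it started, though the hand-in returned no verdict.

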